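# Snap the round cake tub shut

### The arm

A 6-joint arm with a two-finger parallel gripper is mounted at the origin on the work surface. World frame = base frame: x ahead of the robot, y to its left, z up, the work surface at z = 0. Lengths are in m, angles in rad, forces in N, time in s.
With the tool pointing down it reaches from about 0.275 to 0.75 m from the base axis. Payload 10.2 kg.
Tool frame: the origin (TCP) lies midway between the tips of the shut fingers; the grasp point (between the pads) lies 19 mm behind it (env.hold_point_z is the distance from the TCP to the grasp point, in m); z points along the fingers, y is the line along which they close (so a half turn about z gives the same grasp; the last joint's range is limited). The gripper opens to 85 mm and grips with 20 to 120 N. Pads are 22 mm wide; open, the fingers measure 114 mm over their backs; the gripper's body (76 mm by 85 mm) begins 54 mm behind the grasp point. The pads swing forward as they close: fully open they stand 13 mm farther back than shut.
Start: joints at [1.058, 0.313, 1.498, -0, 1.331, -0.223], TCP at [0.15, 0.503, 0.231] pointing down, gripper open.
Joint ranges: [-2.94, 2.94], [-0.97, 2.17], [0.19, 2.56], [-1.23, 4.37], [0.02, 3.11], [-2.88, 2.88]. Speed limits (rad/s): [2.39, 2.39, 3.01, 3.14, 3.14, 3.14].

### API

Orientations are given as a unit quaternion [x, y, z, w].
In Python, from bench import env, kinematics, monitor, eyes, job gives the robot as it stands. The module is installed in compiled form; this text tells all that it offers. Calls block until the motion is done:
- env.reach(position, orientation): joint-space move of the TCP to a pose.
- env.movel(position, velocity=0.15, frame=None, guard=None): straight line of the TCP; frame=None keeps the orientation; velocity is the mean speed in m/s. With guard (N) it stops when the force on the tool has changed by that much, and returns True; else False.
- env.set_joints(angles): joint-space move.
- env.release() and env.close_gripper(effort=None): open the fingers fully, or close them until they stop; effort is the grip in N (None keeps the last).
- env.hold(seconds).
- kinematics.ik(position, orientation): joint angles nearest the present ones, or None.
- monitor.sense(): the state.
- eyes.grab_frame(name): name is "side" or "top" or "wrist"; returns a dict with "frame" (480x640x3 uint8, red, green, blue), "mtx" (3x3 intrinsics, pixels), "view" (4x4, takes a point from world to camera coordinates). Camera axes: x right, y down, z forward; pixel columns grow to the right and rows downward; lengths in m; the calibration is good to about 2 mm. A picture is of the moment at which its call begins. There is no depth.
A pose or a line that the arm cannot do raises env.MotionError and nothing moves.
- job.hand_in(): hands the job in; it is judged then, once.
The state is a dict: "clock": time; "joints": joint angles; "qvel": joint speeds; "joint_efforts": joint torques, N m; "position": TCP position; "ee_rot": TCP orientation; "contact_force": force on the tool from outside, world axes, zero at the start; "ft_torque": the same for the moment, N m; "finger_gap": opening from 0.0 (shut) to 1.0 (fully open); "gripper_force": force on a finger pad.
Only numpy, scipy, OpenCV 4.12 (cv2) and the standard library are available. Lean on these libraries where they do the work, as an engineer would, in place of code of your own. Each camera call takes 0.05 s, during which the arm holds its last target. There are 200 camera calls.

### The job

The round tub of cakes is packed: press down the three raised snap tabs around its lid until every one clicks down flat and stays, with the tub left standing on the counter. Do not touch or shift the square box, which has the same kind of tabs but is still cooling.

Things in the scene. Friction and masses are not known exactly. Their poses are not given: they have to be found in the camera images.
- tub: The round tub: clear wall with small brown cakes inside, flat white round lid, 176 mm across and 80 mm high to the lid's top, about 1 kg, loose on the counter. Three grey snap tabs lie around the lid 120 degrees apart. Origin: centre of its underside; z up; tab 1 lies along its +x axis, tabs 2 and 3 at +120 and +240 degrees (anticlockwise from above).
- square_box: The square box to leave alone: clear wall, flat white lid 152 mm square with one grey snap tab along each side, 60 mm high to the lid's top, its raised tabs reaching 85 mm, about 0.9 kg, loose on the counter. Origin: centre of its underside, z up.
- tab_1_end (a point): Press point of snap tab 1 of the round tub: on the tab's top face, 10 mm short of its free end, mid-width; it moves with the tab. The tab is a grey flap 38 mm wide, 38 mm long, 4 mm thick, hinged on the lid 50 mm from the tub's axis, free end outward at the rim. Raised it slopes up outwards at 30 degrees: this point is then 99 mm above the tub's underside and 73 mm from its axis; flat, 85 mm and 78 mm.
- tab_2_end (a point): Press point of snap tab 2 of the round tub: on the tab's top face, 10 mm short of its free end, mid-width; it moves with the tab. Same size as tab 1. Pressed straight down here, each tab resists with 6 to 8 N at first, then ever less; once this point is about 8 mm down it goes over centre, snaps flat and stays. Let go sooner, it springs back up.
- tab_3_end (a point): Press point of snap tab 3 of the round tub: on the tab's top face, 10 mm short of its free end, mid-width; it moves with the tab. Same size and behaviour as tabs 1 and 2.

How it is judged:
By the outcome, as a careful person would: the job done as asked, in the order asked, and still so for the second after the job is handed in, with the robot touching nothing.
It also fails if it takes over 34 s, if anything falls off the work surface, if the arm or the gripper's body presses on something with over 40 N, if the wrist force passes 120 N, or if a joint passes its speed limit or range.

## Working session

There is one attempt and no reset: what is moved stays moved. The work goes in short steps, each a Python script; the robot and the scene stay as the last script left them, time stands still between calls to the robot, and variables do not carry over. Pictures are saved under pics/ and viewed, at most 10 in all, crops included, and the job is handed in when it is done.

```bash
mkdir -p pics
python3 - <<'E'
from bench import env, kinematics, monitor, eyes, job
import cv2,pickle,numpy as np
for n in("top","side"):
    f=eyes.grab_frame(n); pickle.dump(f,open(f"{n}.pkl","wb")); cv2.imwrite(f"pics/{n}1.png",f["frame"][:,:,::-1])
    V=np.array(f["view"]);print(n,-V[:3,:3].T@V[:3,3])
s=monitor.sense();print(s["clock"],s["ee_rot"],s["position"])
E
```

```text
top [ 0.48888186 -0.02310626  1.00698562]
side [ 0.24780665 -0.40942629  0.67711995]
0.1 [ 1.44390061e-01  9.89520677e-01 -5.43055030e-04 -2.13309840e-04] [0.14990937 0.50291061 0.23079335]
```

View pics/top1.png

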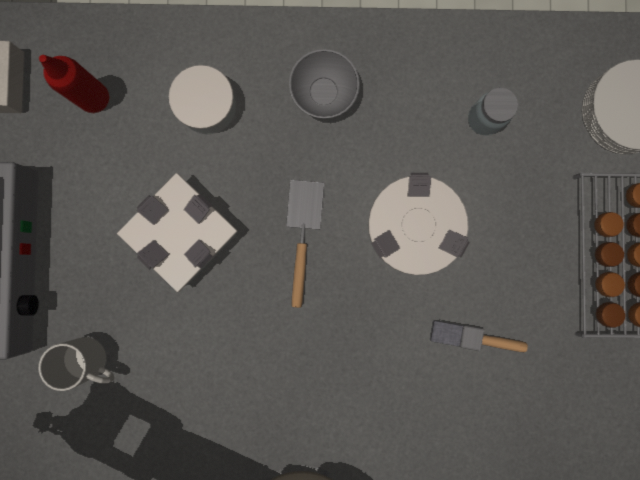

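View pics/side1.png

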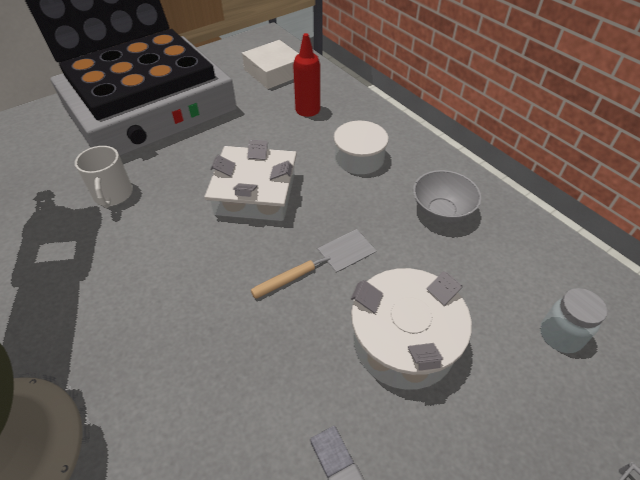

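Top view: the round tub's lid is at about (418,225), with raised tabs at (419,184), (386,243) and (454,243). The square box is at (177,232), well away from it. The side view agrees.

```bash
cat > h.py <<'E'
import cv2,numpy as np
def ray(f,px,z):
    V=np.array(f["view"]);K=np.array(f["mtx"]);R=V[:3,:3];c=-R.T@V[:3,3]
    p=cv2.undistortPoints(np.float32(px).reshape(-1,1,2),K,None).reshape(-1,2)
    d=np.c_[p,np.ones(len(p))]@R
    return (c+d*((z-c[2])/d[:,2:]))[:,:2]
def tub(f,seed,zt):
    im=cv2.cvtColor(f["frame"],cv2.COLOR_RGB2GRAY)
    w=cv2.morphologyEx((im>150).astype(np.uint8),cv2.MORPH_OPEN,np.ones((3,3)))
    n,l=cv2.connectedComponents(w);m=(l==l[seed[1],seed[0]]).astype(np.uint8)
    pts=np.argwhere(m)[:,::-1]; h=cv2.convexHull(pts.astype(np.int32))
    c,r=cv2.minEnclosingCircle(np.float32(ray(f,h,.08)))
    hm=np.zeros_like(m);cv2.fillConvexPoly(hm,h,1)
    t=cv2.morphologyEx(((im<125)&(hm>0)).astype(np.uint8),cv2.MORPH_OPEN,np.ones((5,5)))
    n,_,st,ce=cv2.connectedComponentsWithStats(t)
    T=ray(f,ce[1:],zt)
    d=T-c
    return np.array(c),r,st[1:,4],np.hypot(*d.T),np.degrees(np.arctan2(d[:,1],d[:,0]))
E
python3 - <<'E'
from h import *;import pickle
f=pickle.load(open("top.pkl","rb"))
print(tub(f,(400,205),.094))
print(tub(pickle.load(open("side.pkl","rb")),(385,320),.094))
E
```

```text
(array([ 0.5682947 , -0.20210049]), 0.08676503598690033, array([404, 397, 428], dtype=int32), array([0.06409263, 0.06421861, 0.06785788]), array([   1.05713773, -119.28402988,  121.39987261]))
(array([ 0.56628251, -0.2034848 ]), 0.08818966895341873, array([475, 664], dtype=int32), array([0.06437703, 0.07259043]), array([ 123.63640378, -119.79941222]))
```

```bash
cat >> h.py <<'E'
from scipy.spatial.transform import Rotation as Ro
from bench import env, kinematics, monitor, eyes, job
C=np.array([.5675,-.2027])
def press(deg,c=C,r=.075,zf=.083):
    a=np.radians(deg);p=c+r*np.array([np.cos(a),np.sin(a)])
    j0=np.array(monitor.sense()["joints"]);best=None
    for k in(0,np.pi):
        q=(Ro.from_euler("z",a+k)*Ro.from_euler("x",np.pi)).as_quat()
        j=kinematics.ik([*p,.15],q)
        if j is not None and (best is None or abs(j[5]-j0[5])<best[0]): best=(abs(j[5]-j0[5]),q)
    env.reach([*p,.15],best[1])
    env.movel([*p,.112],velocity=.12)
    hit=env.movel([*p,zf],velocity=.03,guard=18)
    s=monitor.sense();print(deg,hit,s["position"],s["contact_force"],s["clock"])
    env.movel([*p,.15],velocity=.15)
E
python3 - <<'E'
from h import *
env.close_gripper(20)
press(1)
for n in("top","side"):
    f=eyes.grab_frame(n);cv2.imwrite(f"pics/{n}2.png",f["frame"][:,:,::-1])
print(monitor.sense()["clock"])
E
```

```text
1 True [ 0.64214705 -0.20126991  0.08495486] [-2.48377013  0.11342216  5.50485582] 5.2417
5.925
```

View pics/side2.png

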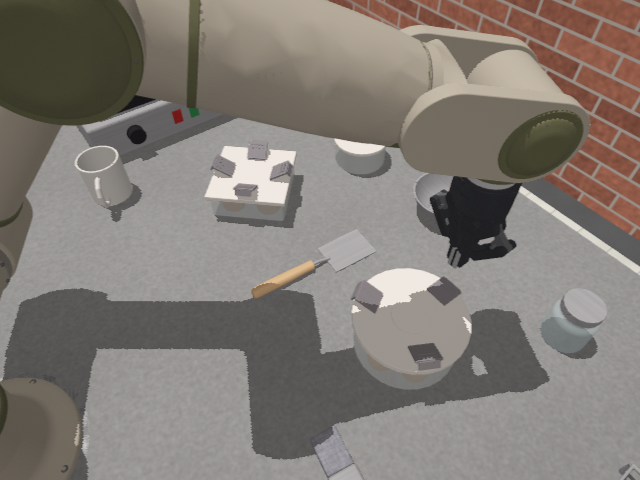

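The arm is above the pressed tab at (443,291), which looks flat. The tub still stands at about (411,320). Contact stopped the press at z=0.085, which is the flat height, so I'll press the other two.

Run:
```python
from h import *
press(121); press(241)
s=monitor.sense();p=np.array(s["position"])
env.movel([p[0]-.02,p[1],.25],velocity=.2)
env.reach([.3,-.35,.3],monitor.sense()["ee_rot"]) if False else env.set_joints([1.058,0.313,1.498,0,1.331,-0.223])
o=[]
for n,x in(("top",(340,150,500,300)),("side",(330,250,490,400))):
    f=eyes.grab_frame(n);i=f["frame"][:,:,::-1][x[1]:x[3],x[0]:x[2]];o.append(cv2.resize(i,(400,375)))
    if n=="top":print(tub(f,(400,205),.085))
cv2.imwrite("pics/end.png",np.hstack(o));print(monitor.sense()["clock"])
```

```text
121 True [ 0.52872436 -0.13837588  0.08491499] [-2.45822457  0.46689648  7.86011158] 8.2583
241 True [ 0.53099102 -0.26808266  0.08491385] [-2.18913423  0.78107146  6.46101312] 12.1667
(array([ 0.5682947 , -0.20210049]), 0.08676503598690033, array([417, 382, 412], dtype=int32), array([0.06581025, 0.06596776, 0.06715282]), array([   1.45010413, -119.02074528,  121.00933387]))
16.5
```

View pics/end.png

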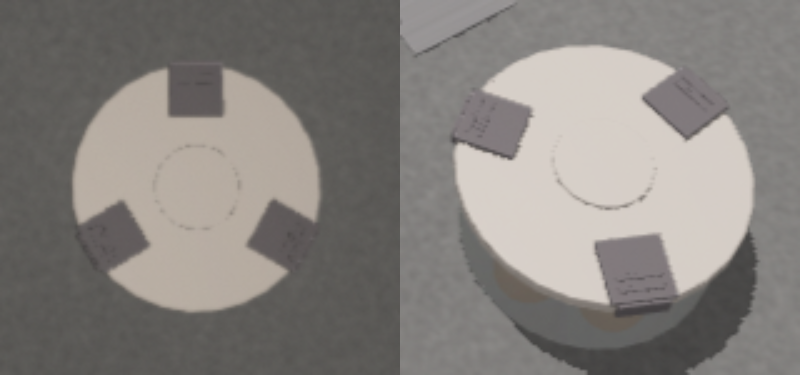

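All three tabs lie flat, in the top crop at (195,90), (113,237) and (283,235). The tub hasn't moved, and the arm is clear.

```bash
python3 -c "
from bench import job
print(job.hand_in())"
```

```text
the job is handed in; nothing more can be done
None
```

All three tabs on the round tub are pressed flat and stayed down, the tub is still standing where it was, the square box was never touched, and the job was handed in at about 16.5 s.

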